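Drift a gauge strap into line and bolt it

TASK

The gauge strap on the mount hangs on one bolt and its free-end hole is out of line with the hole in the block's insert under it. Take the tapered drift from the stand and work it down through both holes until its collar is home on the strap, so that it levers the holes into line; then draw it out, put it back upright in the stand, and fit the thumb bolt in its place with its flange flush on the strap. Work gently: never push or pry with more than about 15 N.

Things in the scene. Friction and masses are not known exactly. Their poses are not given: they have to be found in the camera images.
- bore (a point): Middle of a pocket in the top of the mount's block (fixed, aluminium, 64 x 200 mm, 40 mm high), on its top face, under the strap. A clamped steel insert in the pocket has the 18 mm hole, straight through to the worktop; the insert sits up to 4.5 mm towards -x or 2.5 mm towards +x (across the block) of this point, not measured, and does not move. y axis along the block to the pivot bolt and gauge, z up.
- strap_hole (a point): Middle of the 18 mm hole near the free end of the steel strap (44 x 205 mm, 8 mm thick, lying on the block), at its top face, 48 mm above the worktop. The strap turns about a pivot bolt 105 mm from the hole, at the gauge end; its clamped pivot is stiff: about 7 N sideways at the hole moves it and it stays where it is left. At the start this hole is 2.5 to 11 mm out of line with the insert's hole, towards +x of the block.
- drift_grip (a point): Middle of the tapered drift's round dark steel handle, 22 mm across, 42 mm tall; z axis up along the drift. Under the handle a collar 28 mm across and 4 mm thick, underside 27 mm below this point; handle top 19 mm above it. Below the collar 14 mm of polished, oiled straight shank 17 mm across, then a 30 mm cone down to a 4 mm tip, 71 mm below this point. 0.16 kg. Stands in the stand on its collar.
- bolt_grip (a point): Thumb bolt: point on its axis 17.5 mm above its flange's underside, z axis up. Round knurled steel head 25 mm across, 27 mm tall, its top 12.5 mm above the point, on a flange 31 mm across, 3 mm thick. Below it a straight oiled shank 17 mm across, 36 mm long, its last 2 mm chamfered to 13.6 mm; a push fit, no thread to turn. 0.11 kg. Stands in the stand's other hole on its flange.
- stand: Fixed grey block 60 x 120 mm, 48 mm high, origin at the centre of its underside, z up. Two vertical through holes, 20 mm across, at y = -30 mm and y = +30 mm on its middle line (its long axis is y). The drift and the bolt stand in them, either way round.

How it is judged:
On the way, in this order (a step that is already met when the one before it is completed fails the run):
1. the drift is home through both holes: collar within 1.5 mm of the strap's top, centred on the strap's hole within 4 mm and upright within 0.1 rad (z of drift_grip in the frame of bore below 0.0365 m and horizontal distance between drift_grip and strap_hole below 0.004 m and angle between drift_grip's own z axis and vertical below 0.1 rad), for 0.2 s.
2. the bolt is home through both holes: flange within 1.5 mm of the strap's top, centred on the strap's hole within 3 mm and upright within 0.08 rad (z of bolt_grip in the frame of bore below 0.027 m and horizontal distance between bolt_grip and strap_hole below 0.003 m and angle between bolt_grip's own z axis and vertical below 0.08 rad), for 0.2 s.
At the end, for the whole second after the job is handed in: The bolt stands in both holes, upright within 0.08 rad and centred on the strap's hole within 3 mm, its flange within 1.5 mm of the strap's top; the drift stands upright (0.12 rad) in a hole of the stand with its collar within 3 mm of the stand's top (all of step 2 and z of drift_grip in the frame of stand between 0.07 and 0.078 m and x of drift_grip in the frame of stand between -0.008 and 0.008 m and y of drift_grip in the frame of stand between -0.038 and 0.038 m and angle between drift_grip's own z axis and vertical below 0.12 rad); the robot touches nothing.
It fails at once if the mount (its block and strap) is loaded with more than 40 N in all through the drift or the bolt (contact force between any of drift, bolt and mount above 40 N).
It also fails if it takes over 72 s, if anything falls off the work surface, if the arm or the gripper's body presses on something with over 40 N, if the wrist force passes 120 N, or if a joint passes its speed limit or range.

ROBOT

A 6-joint arm with a two-finger parallel gripper is mounted at the origin on a cart in front of the work surface, level with it; the furniture and walls round the work are solid. World frame = base frame: x ahead of the robot, y to its left, z up, the work surface at z = 0. Lengths are in m, angles in rad, forces in N, time in s.
With the tool pointing down it reaches from about 0.35 to 0.775 m from the base axis. Payload 5.5 kg.
Tool frame: the origin (TCP) lies at the very end of the fingers, on their centre line; the grasp point (between the pads) lies 19 mm behind it (env.grip_depth is the distance from the TCP to the grasp point, in m); z points along the fingers, y is the direction in which the jaws open and shut (so a half turn about z gives the same grasp; the last joint's range is limited). The gripper opens to 85 mm and grips with 20 to 120 N. Pads are 22 mm wide; open, the fingers measure 114 mm over their backs; the gripper's body (76 mm by 85 mm) begins 54 mm behind the grasp point. The pads swing forward as they close: fully open they stand 13 mm farther back than shut.
Start: joints at [0.964, 0.313, 0.046, 1.304, 0, 1.431], TCP at [0.259, 0.514, 0.231] pointing down, gripper open.
Joint ranges: [-2.76, 2.76], [-0.86, 1.69], [-1.03, 1.26], [-2.2, 2.34], [-1.47, 1.5], [-3.14, 3.14]. Speed limits (rad/s): [2.57, 2.57, 3.14, 3.14, 3.14, 3.14].

INTERFACE

Orientations are given as a unit quaternion [w, x, y, z].
In Python, from workcell import env gives the robot as it stands.
- The arm moves only by the tool step_arm, never from a script. Its argument "series" is a list of rows, each a list of 3 entries, a list of its own where there are three numbers: the shift along the world's x, y, z in cm, then the turn about the world's z in rad, then the closure in counts, from 0 (fully open) to 255 (shut). A call has 1 to 5 rows; each row is the pose to reach, as a shift and turn from the pose measured when the call began; what a row does not reach only later rows make up. A row lasts 1/8 s, in which the tool goes at most 62.5 mm and 10.7 degrees, less where a joint would pass 70% of its speed; a pose out of reach is approached as far as the arm can. A call with a gripper value outside its range is refused whole. The fingers move at their own pace and stop on an object; "newtons" is the grip in N (left out, the last holds). Time passes only in rows, so rows that repeat a pose let the fingers close. It gives the time, the measured TCP pose, the force and the opening at its end, in the units of the state.
- env.get_state(): the state, without advancing time (a new reading comes with each control period).
- env.read_camera(name): name is "scene" or "top"; returns a dict with "frame" (420x560x3 uint8, red, green, blue), "vertical_fov" (degrees; the focal length in pixels is half the picture's height over the tangent of half this angle, whatever the lens; pixels are square), "cx", "cy" (the principal point, pixels), "dist_coeffs" ([k1, k2, p1, p2, k3] as OpenCV has them; the pictures are not rectified), "camera_from_world" (4x4, takes a point from world to camera coordinates). Camera axes: x right, y down, z forward; pixel columns grow to the right and rows downward; lengths in m; the calibration is good to about 2 mm. A picture is of the moment at which its call begins. There is no depth.
- env.hand_in(): hands the job in, once; it reports no verdict.
The state is a dict: "clock": time; "joint_pos": joint angles; "qvel": joint speeds; "tau": joint torques, N m; "tcp_pos": TCP position; "orientation": TCP orientation; "wrist_force": force on the tool from outside, world axes, zero at the start; "ft_torque": the same for the moment, N m; "finger_gap": finger opening in m.
Only numpy, scipy, OpenCV 4.12 (cv2) and the standard library are available. Lean on these libraries where they do the work, as an engineer would, in place of code of your own. Each camera call takes 0.05 s, during which the arm holds its last target.

## Working session

There is one attempt and no reset: what is moved stays moved. The work goes in short steps, Python scripts to look and compute and a tool call to move; the robot and the scene stay as the last step left them, time stands still between calls to the robot, and variables do not carry over. Pictures are saved under pics/ and viewed, and the job is handed in when it is done.

Besides the shell and the picture viewer there is one more tool, called after "Request:" by a JSON object that holds its "name" and its "arguments", one argument or row to a line. step_arm: Moves the arm, as the interface text tells. Its arguments: {"type":"object","properties":{"series":{"type":"array"},"newtons":{"type":"number"}},"required":["series"]}

```bash
mkdir -p pics; ls; python3 - <<'E'
from workcell import env
import cv2,numpy as np
s=env.get_state(); print(s)
for n in("scene","top"):
    r=env.read_camera(n); cv2.imwrite(f"pics/{n}0.png",r["frame"][:,:,::-1]); np.savez(f"{n}0.npz",**r)
    print(n,r["vertical_fov"],r["cx"],r["cy"],r["dist_coeffs"],np.round(r["camera_from_world"],3).tolist())
E
```

```text
pics
{'clock': 0.0, 'joint_pos': array([9.64402777e-01, 3.13998139e-01, 4.49491699e-02, 1.30358474e+00,
       3.75638905e-05, 1.43118244e+00]), 'qvel': array([-1.74573061e-03, -3.87370730e-04,  2.58865433e-04,  1.24430960e-03,
       -5.08046823e-07,  4.08596712e-04]), 'tau': array([-1.01172693e-03, -4.80628252e+01,  2.98533618e+01,  1.93017366e-02,
       -2.93199846e-04, -9.49355922e-06]), 'tcp_pos': array([0.25846513, 0.51305555, 0.23039796]), 'orientation': array([-3.52275294e-04,  2.31276690e-01,  9.72887583e-01, -8.48676570e-04]), 'wrist_force': array([ 0.39701329, -0.24312268,  0.42884778]), 'ft_torque': array([ 0.00495422, -0.04436179, -0.02672524]), 'finger_gap': 0.08547029535330379}
scene 52.1371659076299 275.21312930905736 204.9021747490098 [0.03927516 0.         0.         0.         0.        ] [[0.634, -0.773, 0.013, -0.415], [-0.537, -0.452, -0.712, 0.319], [0.557, 0.444, -0.702, 0.646], [0.0, 0.0, 0.0, 1.0]]
top 44.54879060771748 274.53771766823456 214.84335335750018 [-0.19176752  0.          0.          0.          0.        ] [[0.015, -1.0, 0.023, -0.118], [-0.985, -0.019, -0.17, 0.558], [0.17, -0.02, -0.985, 1.03], [0.0, 0.0, 0.0, 1.0]]
```

View pics/scene0.png

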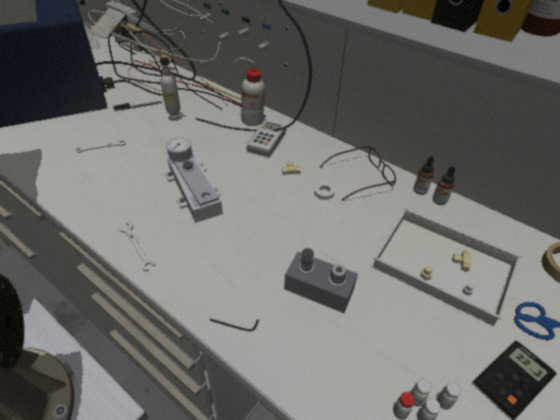

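View pics/top0.png

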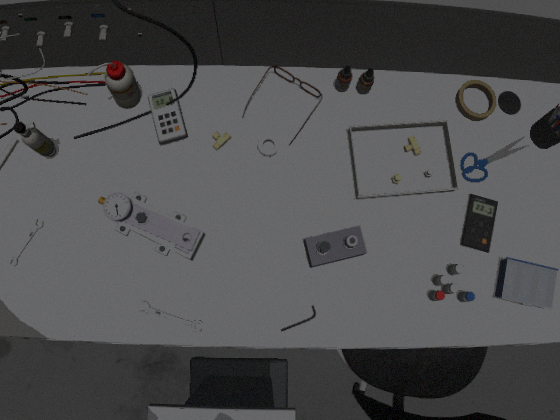

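```bash
cat > h.py <<'E'
import cv2,numpy as np
def load(n): return dict(np.load(n))
def K(r):
    f=210/np.tan(np.radians(float(r["vertical_fov"]))/2)
    return np.array([[f,0,float(r["cx"])],[0,f,float(r["cy"])],[0,0,1]])
def proj(r,P):
    M=r["camera_from_world"]; P=np.atleast_2d(np.array(P,float))
    rv=cv2.Rodrigues(M[:3,:3])[0]
    return cv2.projectPoints(P,rv,M[:3,3],K(r),r["dist_coeffs"])[0][:,0]
def ray(r,uv):
    M=r["camera_from_world"]; uv=np.array(uv,float).reshape(-1,1,2)
    n=cv2.undistortPoints(uv,K(r),r["dist_coeffs"])[:,0]
    d=np.c_[n,np.ones(len(n))]@M[:3,:3]
    return -M[:3,:3].T@M[:3,3],d
def plane(r,uv,z):
    c,d=ray(r,uv); return c+d*((z-c[2])/d[:,2])[:,None]
def cut(r,x0,y0,w,h,k,fn):
    im=r["frame"][y0:y0+h,x0:x0+w,::-1]
    im=cv2.resize(im,None,fx=k,fy=k,interpolation=cv2.INTER_CUBIC)
    im=cv2.convertScaleAbs(im,alpha=1.6)
    for i in range(0,w,10): cv2.putText(im,str(x0+i),(i*k,8),0,.3,(0,255,255));cv2.line(im,(i*k,8),(i*k,14),(0,255,255))
    for i in range(0,h,10): cv2.putText(im,str(y0+i),(0,i*k+3),0,.3,(0,255,255))
    cv2.imwrite(fn,im)
E
python3 - <<'E'
from h import *
t=load("top0.npz"); s=load("scene0.npz")
print(proj(t,[[.259,.514,.23],[.259,.514,0]]),proj(s,[[.259,.514,.23]]))
print(plane(t,[[186,238],[340,245]],.048))
cut(t,95,185,115,80,6,"pics/a.png");cut(t,295,215,80,60,8,"pics/b.png")
cut(s,155,130,80,90,6,"pics/c.png");cut(s,275,240,90,75,7,"pics/d.png")
E
```

```text
[[-59.86917282 350.93816258]
 [ -3.70700448 344.42455001]] [[-55.92988838  93.89836968]]
[[ 0.50696484  0.07587155  0.048     ]
 [ 0.49819217 -0.24724302  0.048     ]]
```

View pics/a.png

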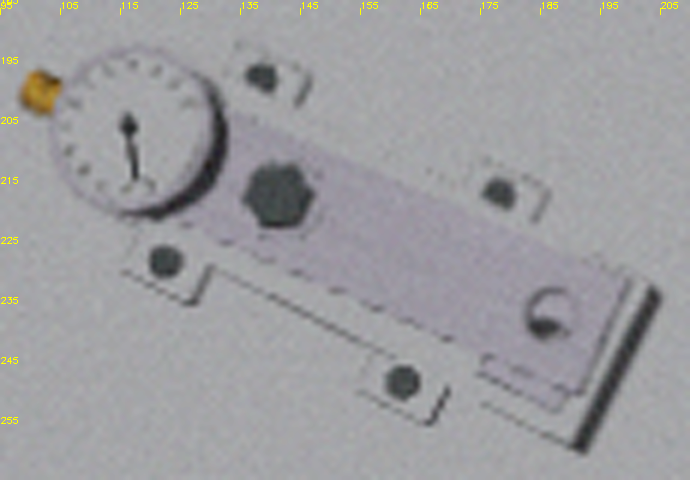

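View pics/b.png

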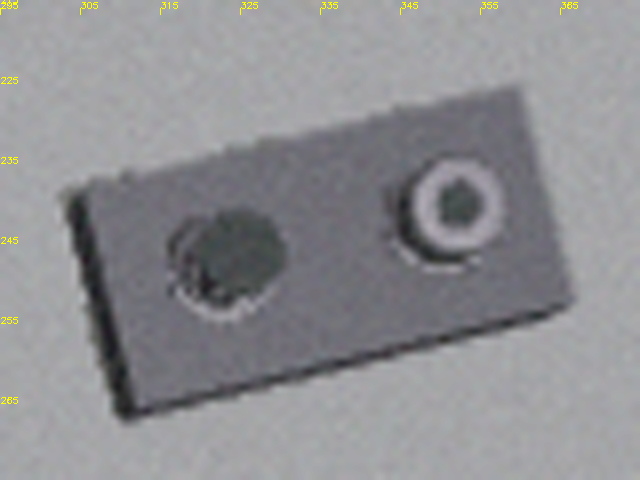

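View pics/c.png

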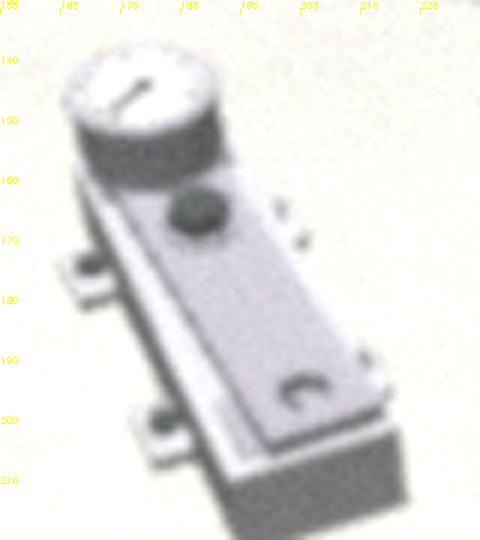

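View pics/d.png

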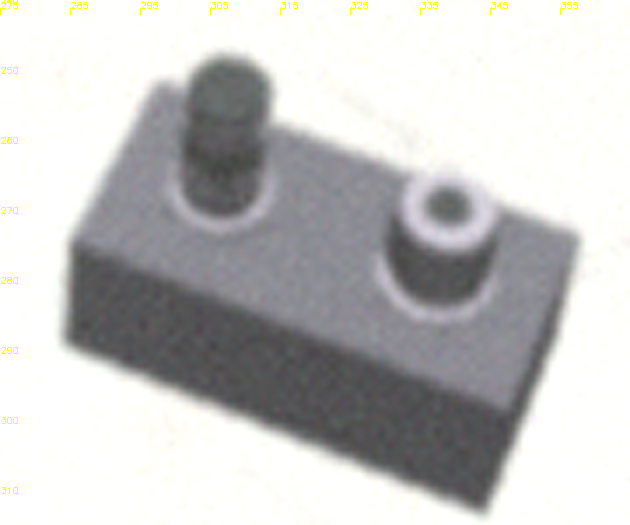

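```bash
python3 - <<'E'
from h import *
t=load("top0.npz"); s=load("scene0.npz")
def im(p,x0,y0,k): p=np.array(p,float); return (p+.5)/k-.5+[x0,y0]
q=plane(t,im([[85,190],[522,85],[575,300],[133,408]],295,215,8),.048)
print("stand top-cam",q.round(4).tolist(),q.mean(0),np.linalg.norm(np.diff(q,axis=0),axis=1))
q2=plane(s,im([[160,82],[580,240],[508,410],[75,240]],275,240,7),.048)
print("stand scene",q2.round(4).tolist(),q2.mean(0),np.linalg.norm(np.diff(q2,axis=0),axis=1))
print("cam centres",ray(t,[[0,0]])[0],ray(s,[[0,0]])[0])
def tri(a,b):
    c1,d1=ray(t,[a]);c2,d2=ray(s,[b]);A=np.c_[d1[0],-d2[0]];x=np.linalg.lstsq(A,c2-c1,rcond=None)[0]
    p=c1+d1[0]*x[0];r=c2+d2[0]*x[1];return (p+r)/2,np.linalg.norm(p-r)
# drift handle top z=.048+.046=.094 ; bolt top z=.078
a=im([[242,245],[457,202]],295,215,8); b=im([[230,90],[447,207]],275,240,7)
for i,z in((0,.094),(1,.078)): print("tri",tri(a[i],b[i]),plane(t,[a[i]],z),plane(s,[b[i]],z))
ha=im([[551,313]],95,185,6); hb=im([[305,394]],155,130,6)
print("hole",plane(t,ha,.048),plane(s,hb,.048),tri(ha[0],hb[0]))
pa=im([[278,194]],95,185,6);pb=im([[199,207]],155,130,6)
print("pivot bolt",tri(pa[0],pb[0]))
e=im([[628,275],[578,393]],95,185,6);print("strap end",plane(t,e,.048))
e=im([[655,288],[578,447]],95,185,6);print("block end",plane(t,e,.040))
e=im([[395,430],[228,480]],155,130,6);print("block end s",plane(s,e,.040))
e=im([[385,405],[270,445]],155,130,6);print("strap end s",plane(s,e,.048))
E
```

```text
stand top-cam [[0.5111, -0.1738, 0.048], [0.541, -0.2898, 0.048], [0.4841, -0.3034, 0.048], [0.4542, -0.1867, 0.048]] [ 0.49759694 -0.2384469   0.048     ] [0.11983444 0.05856956 0.12046744]
stand scene [[0.5104, -0.1721, 0.048], [0.5387, -0.2878, 0.048], [0.4828, -0.3013, 0.048], [0.4542, -0.187, 0.048]] [ 0.49654984 -0.23707774  0.048     ] [0.11915111 0.05755632 0.11781631]
cam centres [ 0.37595512 -0.08709276  1.1118542 ] [ 0.07438146 -0.46350362  0.6860407 ]
tri (array([ 0.49105173, -0.20854378,  0.09207439]), np.float64(0.003520454807066942)) [[ 0.49205606 -0.20961027  0.094     ]] [[ 0.48831296 -0.2082346   0.094     ]]
tri (array([ 0.50501258, -0.26602398,  0.07808478]), np.float64(0.002290516446902581)) [[ 0.50578367 -0.26692939  0.078     ]] [[ 0.50417291 -0.26522537  0.078     ]]
hole [[0.50962099 0.07510224 0.048     ]] [[0.50664026 0.07437139 0.048     ]] (array([0.50923446, 0.07610502, 0.04525306]), np.float64(0.00187229228954446))
pivot bolt (array([0.5479199 , 0.17255544, 0.05700466]), np.float64(0.0010834243564720744))
strap end [[0.52356964 0.04857242 0.048     ]
 [0.48179223 0.06449851 0.048     ]]
block end [[0.52025772 0.03987029 0.04      ]
 [0.46363465 0.0649142  0.04      ]]
block end s [[0.51962829 0.04289577 0.04      ]
 [0.46384656 0.06986718 0.04      ]]
strap end s [[0.5210245  0.0484108  0.048     ]
 [0.48040733 0.0648357  0.048     ]]
```

```bash
python3 - <<'E'
from h import *
t=load("top0.npz"); s=load("scene0.npz")
cut(t,172,226,32,28,22,"pics/e.png");cut(s,193,184,30,24,22,"pics/f.png")
def im(p,x0,y0,k): p=np.array(p,float); return (p+.5)/k-.5+[x0,y0]
for nm,r,pts,x0,y0,z in(("blk low t",t,[[215,268],[385,350],[485,404],[578,447]],95,185,.04),("strap low t",t,[[205,233],[480,350],[578,393]],95,185,.048),("blk left s",s,[[80,180],[150,320],[228,475]],155,130,.04),("strap left s",s,[[120,205],[200,337],[268,440]],155,130,.048)):
    p=plane(r,im(pts,x0,y0,6),z);d=p[0]-p[-1];print(nm,p[:,:2].round(4).tolist(),np.degrees(np.arctan2(d[1],d[0])))
E
```

```text
blk low t [[0.524, 0.1977], [0.4962, 0.1348], [0.478, 0.0983], [0.4636, 0.0649]] 65.54405372285457
strap low t [[0.5353, 0.2], [0.4961, 0.0995], [0.4818, 0.0645]] 68.43796184473403
blk left s [[0.5414, 0.2383], [0.5031, 0.1544], [0.4655, 0.0717]] 65.52191260056314
strap left s [[0.5354, 0.2061], [0.5032, 0.1258], [0.4817, 0.0672]] 68.86385173345694
```

View pics/e.png

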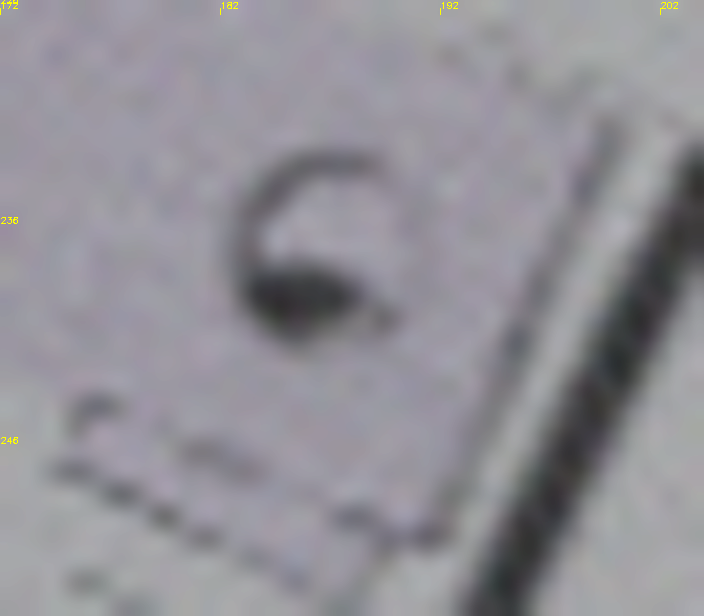

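View pics/f.png

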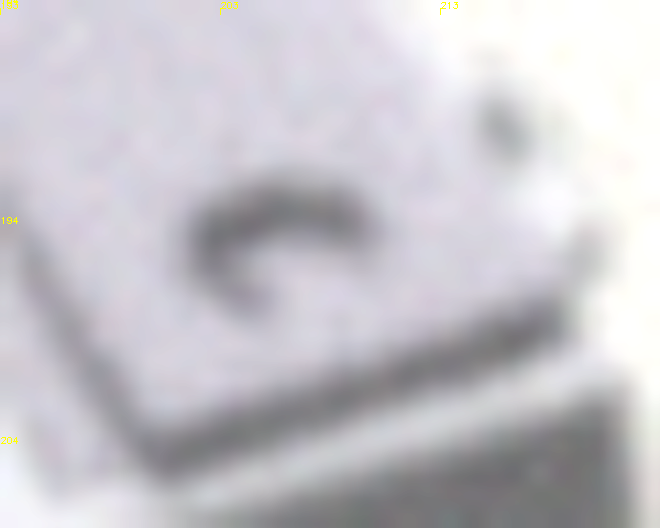

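Request:
{"name": "step_arm", "arguments": {
  "series": [
    [[1.8,-5.7,0],-0.17,100],
    [[3.6,-11.4,0],-0.34,100],
    [[5.5,-17.1,0],-0.51,100],
    [[7.3,-22.8,0],-0.68,100],
    [[9.2,-28.5,0],-0.85,100]
  ],
  "newtons": 40
}}

```text
clock: 0.72
tcp_pos: [0.3505, 0.2263, 0.2303]
orientation: [-0.001, 0.614, 0.789, -0.001]
wrist_force: [1.4, -0.7, -0.2]
finger_gap: 0.0521
```

Request:
{"name": "step_arm", "arguments": {
  "series": [
    [[1.8,-5.7,0],0,100],
    [[3.6,-11.4,0],0,100],
    [[5.5,-17.1,0],0,100],
    [[7.3,-22.8,0],0,100],
    [[9.2,-28.5,-2],0,100]
  ]
}}

```text
clock: 1.35
tcp_pos: [0.4435, -0.0603, 0.2114]
orientation: [0.001, 0.614, 0.789, 0.0]
wrist_force: [1.5, 0.5, -0.2]
finger_gap: 0.052
```

Request:
{"name": "step_arm", "arguments": {
  "series": [
    [[1.6,-5.0,-2],0,100],
    [[3.1,-10,-5],0,100],
    [[4.65,-14.8,-8],0,100],
    [[4.65,-14.8,-9],0,100]
  ]
}}

```text
clock: 1.85
tcp_pos: [0.4896, -0.2109, 0.1187]
orientation: [-0.0, 0.616, 0.788, -0.0]
wrist_force: [-1.1, 0.4, 0.1]
finger_gap: 0.0519
```

```bash
cat > look.py <<'E'
import sys
from workcell import env
from h import *
tag=sys.argv[1]
for n in("scene","top"):
    r=env.read_camera(n); np.savez(f"{tag}_{n}.npz",**r)
st=env.get_state();print(st["clock"],st["tcp_pos"].round(4),st["wrist_force"].round(2),st["ft_torque"].round(3),st["finger_gap"])
E
python3 look.py g; python3 - <<'E'
from h import *
a=load("g_scene.npz");b=load("g_top.npz")
cut(a,255,215,110,100,5,"pics/g1.png");cut(b,285,195,100,90,5,"pics/g2.png")
cv2.imwrite("pics/g.png",np.hstack([cv2.imread("pics/g1.png")[:450,:],cv2.imread("pics/g2.png")])[:, :1050])
i=cv2.imread("pics/g.png");cv2.imwrite("pics/g.png",cv2.resize(i,(790,339)))
E
```

```text
1.95 [ 0.4884 -0.2077  0.1195] [-1.17  0.3   0.33] [ 0.093 -0.029  0.034] 0.05220705721801721
```

View pics/g.png

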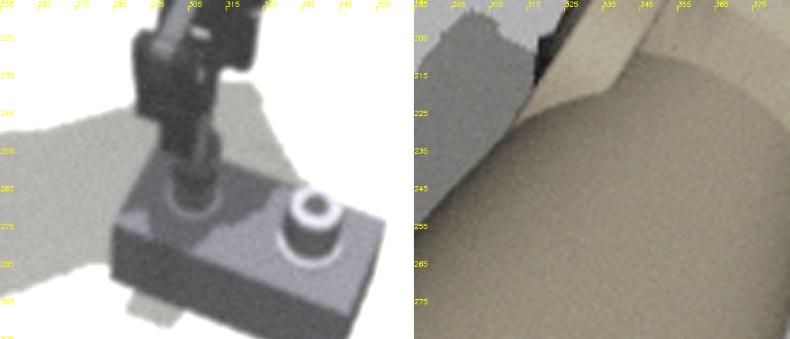

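The scene view shows the fingers above the drift at about (305,260), straddling it; the arm blocks the top view. Next I'll descend.

Request:
{"name": "step_arm", "arguments": {
  "series": [
    [[0.15,-0.1,-2.5],0,100],
    [[0.15,-0.1,-5],0,100],
    [[0.15,-0.1,-6.15],0,100],
    [[0.15,-0.1,-6.15],0,100]
  ]
}}

```text
clock: 2.45
tcp_pos: [0.4896, -0.2076, 0.0581]
orientation: [-0.002, 0.614, 0.789, -0.0]
wrist_force: [0.1, 0.2, -0.1]
finger_gap: 0.0517
```

Request:
{"name": "step_arm", "arguments": {
  "series": [
    [[0,0,0],0,200],
    [[0,0,0],0,255],
    [[0,0,0],0,255],
    [[0,0,0],0,255]
  ],
  "newtons": 60
}}

```text
clock: 2.95
tcp_pos: [0.4904, -0.2078, 0.0595]
orientation: [-0.001, 0.614, 0.789, 0.0]
wrist_force: [-1.6, 1.7, 6.1]
finger_gap: 0.0205
```

Request:
{"name": "step_arm", "arguments": {
  "series": [
    [[0,0,0.5],0,255],
    [[0,0,2],0,255],
    [[0,0,5],0,255],
    [[0,0,8],0,255],
    [[0,0,8],0,255]
  ]
}}

```text
clock: 3.58
tcp_pos: [0.4922, -0.2091, 0.1427]
orientation: [0.002, 0.614, 0.789, 0.001]
wrist_force: [-0.0, -0.5, -0.5]
finger_gap: 0.0204
```

```bash
python3 look.py k; python3 - <<'E'
from h import *
a=load("k_scene.npz");cut(a,255,165,110,110,7,"pics/k1.png")
E
```

```text
3.675 [ 0.4904 -0.2079  0.1397] [ 0.38  0.49 -2.57] [-0.025  0.033 -0.028] 0.0201685669883135
```

View pics/k1.png

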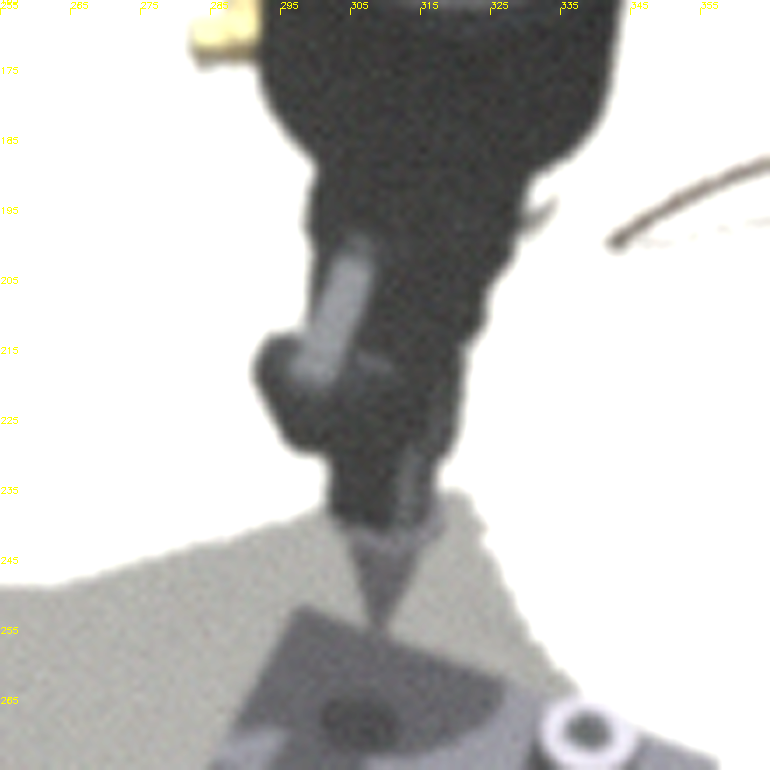

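```bash
python3 - <<'E'
from h import *
a=load("k_scene.npz")
for z in (.08,.0857,.09,.095): print(z,proj(a,[[.4904,-.2079,z]]))
E
```

```text
0.08 [[307.45471887 256.59608753]]
0.0857 [[307.66426619 254.58859799]]
0.09 [[307.82382515 253.0604206 ]]
0.095 [[308.0109819  251.26838472]]
```

Request:
{"name": "step_arm", "arguments": {
  "series": [
    [[0.3,4,2],-0.1,255],
    [[0.5,9.5,3],-0.25,255],
    [[0.8,15.5,3],-0.4,255],
    [[1.0,21.5,3],-0.55,255],
    [[1.3,26.5,2],-0.675,255]
  ]
}}

```text
clock: 4.3
tcp_pos: [0.5028, 0.0592, 0.1589]
orientation: [-0.001, 0.842, 0.54, 0.0]
wrist_force: [1.4, 0.1, -2.0]
finger_gap: 0.0204
```

```bash
python3 look.py m; 
```

```text
4.4 [0.5013 0.0614 0.1573] [ 0.77  0.36 -1.22] [-0.045  0.043  0.021] 0.020716538218852106
```

Request:
{"name": "step_arm", "arguments": {
  "series": [
    [[0.1,0.8,-1.5],0,255],
    [[0.2,1.55,-3],0,255],
    [[0.2,1.55,-3.7],0,255],
    [[0.2,1.55,-3.7],0,255]
  ]
}}

```text
clock: 4.9
tcp_pos: [0.5027, 0.0762, 0.1193]
orientation: [-0.003, 0.84, 0.543, -0.002]
wrist_force: [-0.0, -1.1, -0.9]
finger_gap: 0.0201
```

```bash
python3 look.py n;python3 - <<'E'
from h import *
a=load("n_scene.npz");cut(a,165,120,75,90,8,"pics/n1.png")
b=load("n_top.npz");cut(b,140,190,80,80,8,"pics/n2.png")
E
```

```text
5.0 [0.5036 0.0763 0.1205] [ 0.77  0.06 -0.33] [0.003 0.012 0.016] 0.02067671191361479
```

View pics/n1.png

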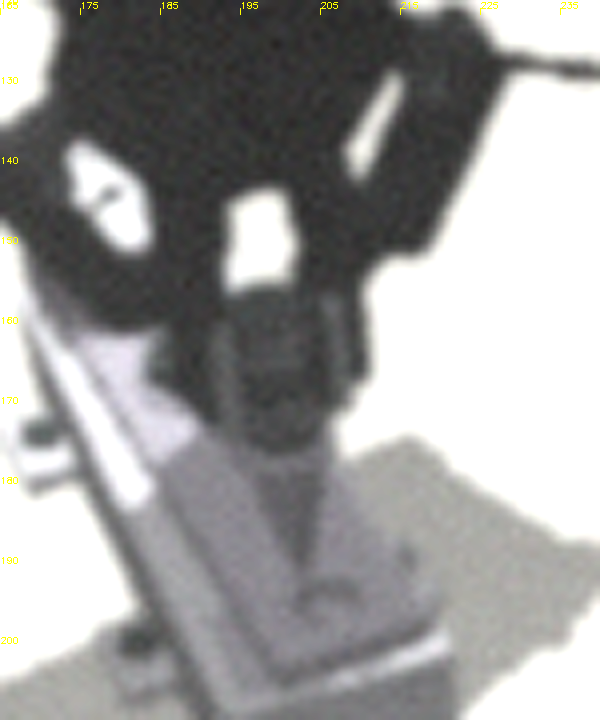

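View pics/n2.png

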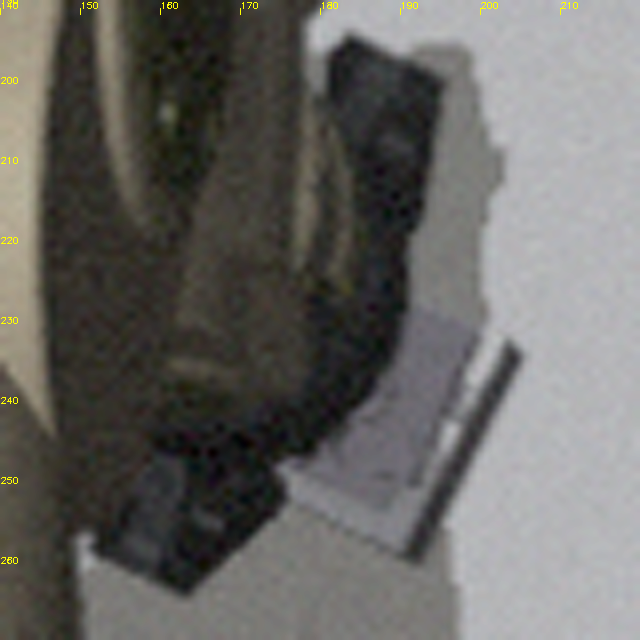

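```bash
python3 - <<'E'
from h import *
a=load("n_scene.npz")
print(proj(a,[[.5036,.0763,.0665]]),plane(a,[[202.3,190.4]],.0665))
E
```

```text
[[202.8612587  189.26234533]] [[0.50035078 0.07461787 0.0665    ]]
```

Request:
{"name": "step_arm", "arguments": {
  "series": [
    [[0.15,0.14,-0.7],0,255],
    [[0.15,0.14,-1.4],0,255],
    [[0.15,0.14,-2.0],0,255],
    [[0.15,0.14,-2.4],0,255],
    [[0.15,0.14,-2.4],0,255]
  ]
}}

```text
clock: 5.62
tcp_pos: [0.5048, 0.0777, 0.096]
orientation: [-0.002, 0.84, 0.543, -0.001]
wrist_force: [0.1, -0.9, -1.5]
finger_gap: 0.0204
```

Request:
{"name": "step_arm", "arguments": {
  "series": [
    [[0,0,-0.2],0,255],
    [[0,0,-0.4],0,255],
    [[0,0,-0.6],0,255],
    [[0,0,-0.8],0,255],
    [[0,0,-0.8],0,255]
  ]
}}

```text
clock: 6.25
tcp_pos: [0.5056, 0.0776, 0.0882]
orientation: [-0.002, 0.84, 0.543, -0.001]
wrist_force: [2.1, -0.9, -2.0]
finger_gap: 0.0208
```

Request:
{"name": "step_arm", "arguments": {
  "series": [
    [[0,0,-0.15],0,255],
    [[0,0,-0.3],0,255],
    [[0,0,-0.4],0,255],
    [[0,0,-0.4],0,255]
  ]
}}

```text
clock: 6.75
tcp_pos: [0.5057, 0.0781, 0.0848]
orientation: [-0.002, 0.84, 0.543, -0.0]
wrist_force: [-0.9, 1.3, 4.2]
finger_gap: 0.0206
```

```bash
cat > st.py <<'E'
from workcell import env
import numpy as np
b=np.radians(65.5);X=np.array([np.sin(b),-np.cos(b)]);Y=np.array([np.cos(b),np.sin(b)])
st=env.get_state();w=st["wrist_force"];print(round(st["clock"],2),st["tcp_pos"].round(4),"F",w.round(1),"Fx_blk %.1f Fy_blk %.1f"%(w[:2]@X,w[:2]@Y),"M",st["ft_torque"].round(2),round(st["finger_gap"],4))
d=st["tcp_pos"][:2]-[.5097,.0756];print("rel S blk",(d@X*1e3).round(1),(d@Y*1e3).round(1))
E
python3 st.py
```

```text
6.75 [0.5057 0.0781 0.0848] F [-0.9  1.3  4.2] Fx_blk -1.3 Fy_blk 0.8 M [ 0.36 -0.    0.05] 0.0206
rel S blk -4.7 0.6
```

Request:
{"name": "step_arm", "arguments": {
  "series": [
    [[-0.05,0.02,0],0,255],
    [[-0.09,0.04,0],0,255],
    [[-0.14,0.06,0],0,255],
    [[-0.18,0.08,0],0,255],
    [[-0.18,0.08,0],0,255]
  ]
}}

```text
clock: 7.38
tcp_pos: [0.505, 0.0785, 0.085]
orientation: [-0.001, 0.84, 0.543, 0.001]
wrist_force: [5.4, -2.0, -1.1]
finger_gap: 0.0207
```

```bash
python3 st.py
```

```text
7.38 [0.505  0.0785 0.085 ] F [ 5.4 -2.  -1.1] Fx_blk 5.8 Fy_blk 0.4 M [-0.41 -1.32 -0.05] 0.0207
rel S blk -5.5 0.7
```

Request:
{"name": "step_arm", "arguments": {
  "series": [
    [[-0.14,0.06,0],0,255],
    [[-0.18,0.08,0],0,255],
    [[-0.23,0.1,0],0,255],
    [[-0.27,0.12,0],0,255],
    [[-0.27,0.12,0],0,255]
  ]
}}

```text
clock: 8.0
tcp_pos: [0.5041, 0.079, 0.0853]
orientation: [0.0, 0.84, 0.543, 0.002]
wrist_force: [6.5, -2.8, -1.8]
finger_gap: 0.0205
```

```bash
python3 st.py
```

```text
8.0 [0.5041 0.079  0.0853] F [ 6.5 -2.8 -1.8] Fx_blk 7.0 Fy_blk 0.2 M [-0.6  -1.61  0.02] 0.0205
rel S blk -6.5 0.7
```

Request:
{"name": "step_arm", "arguments": {
  "series": [
    [[-0.18,0.08,-0.05],0,255],
    [[-0.23,0.1,-0.1],0,255],
    [[-0.27,0.12,-0.2],0,255],
    [[-0.32,0.14,-0.3],0,255],
    [[-0.32,0.14,-0.3],0,255]
  ]
}}

```text
clock: 8.62
tcp_pos: [0.5036, 0.0795, 0.0833]
orientation: [0.002, 0.84, 0.542, 0.003]
wrist_force: [6.8, -2.1, 1.2]
finger_gap: 0.0207
```

```bash
python3 st.py
```

```text
8.62 [0.5036 0.0795 0.0833] F [ 6.8 -2.1  1.2] Fx_blk 7.0 Fy_blk 0.9 M [-0.64 -1.62  0.03] 0.0207
rel S blk -7.2 1.0
```

Request:
{"name": "step_arm", "arguments": {
  "series": [
    [[-0.18,0.08,-0.1],0,255],
    [[-0.27,0.12,-0.2],0,255],
    [[-0.32,0.14,-0.3],0,255],
    [[-0.36,0.16,-0.4],0,255],
    [[-0.36,0.16,-0.5],0,255]
  ]
}}

```text
clock: 9.25
tcp_pos: [0.5026, 0.0802, 0.0795]
orientation: [0.005, 0.84, 0.542, 0.005]
wrist_force: [6.6, -2.0, 2.8]
finger_gap: 0.0207
```

```bash
python3 st.py
```

```text
9.25 [0.5026 0.0802 0.0795] F [ 6.6 -2.   2.8] Fx_blk 6.9 Fy_blk 0.9 M [-0.88 -1.44 -0.04] 0.0207
rel S blk -8.4 1.2
```

Request:
{"name": "step_arm", "arguments": {
  "series": [
    [[-0.2,0.07,-0.2],0,255],
    [[-0.27,0.1,-0.4],0,255],
    [[-0.32,0.12,-0.6],0,255],
    [[-0.36,0.14,-0.8],0,255],
    [[-0.36,0.14,-0.8],0,255]
  ]
}}

```text
clock: 9.88
tcp_pos: [0.5011, 0.0807, 0.0721]
orientation: [0.006, 0.841, 0.542, 0.006]
wrist_force: [6.8, -2.3, -0.5]
finger_gap: 0.0207
```

```bash
python3 st.py
```

```text
9.88 [0.5011 0.0807 0.0721] F [ 6.8 -2.3 -0.5] Fx_blk 7.2 Fy_blk 0.7 M [-0.68 -1.56 -0.01] 0.0207
rel S blk -9.9 1.1
```

Request:
{"name": "step_arm", "arguments": {
  "series": [
    [[-0.1,0.04,-0.15],0,255],
    [[-0.15,0.05,-0.3],0,255],
    [[-0.18,0.06,-0.45],0,255],
    [[-0.18,0.06,-0.55],0,255],
    [[-0.18,0.06,-0.55],0,255]
  ]
}}

```text
clock: 10.5
tcp_pos: [0.501, 0.0807, 0.0671]
orientation: [0.008, 0.841, 0.542, 0.007]
wrist_force: [6.4, -2.8, 0.2]
finger_gap: 0.0205
```

```bash
python3 st.py
```

```text
10.5 [0.501  0.0807 0.0671] F [ 6.4 -2.8  0.2] Fx_blk 7.0 Fy_blk 0.1 M [-0.6  -1.4  -0.02] 0.0205
rel S blk -10.1 1.0
```

Request:
{"name": "step_arm", "arguments": {
  "series": [
    [[-0.05,0.02,-0.15],0,255],
    [[-0.05,0.02,-0.3],0,255],
    [[-0.05,0.02,-0.4],0,255],
    [[-0.05,0.02,-0.5],0,255]
  ]
}}

```text
clock: 11.0
tcp_pos: [0.5006, 0.0808, 0.062]
orientation: [0.008, 0.841, 0.541, 0.007]
wrist_force: [3.8, -1.4, 1.8]
finger_gap: 0.0206
```

```bash
python3 st.py
```

```text
11.0 [0.5006 0.0808 0.062 ] F [ 3.8 -1.4  1.8] Fx_blk 4.1 Fy_blk 0.3 M [-0.47 -0.96 -0.02] 0.0206
rel S blk -10.4 1.0
```

Both holes now hold the shank. The last 4 mm goes gently to collar contact.

Request:
{"name": "step_arm", "arguments": {
  "series": [
    [[0,0,-0.15],0,255],
    [[0,0,-0.3],0,255],
    [[0,0,-0.4],0,255],
    [[0,0,-0.45],0,255]
  ]
}}

```text
clock: 11.5
tcp_pos: [0.5008, 0.0809, 0.0594]
orientation: [0.008, 0.841, 0.542, 0.008]
wrist_force: [-3.4, -1.6, 20.8]
finger_gap: 0.0203
```

```bash
python3 st.py
```

```text
11.5 [0.5008 0.0809 0.0594] F [-3.4 -1.6 20.8] Fx_blk -2.4 Fy_blk -2.9 M [-0.39  0.59  0.04] 0.0203
rel S blk -10.3 1.2
```

Request:
{"name": "step_arm", "arguments": {
  "series": [
    [[0,0,0],0,255],
    [[0,0,0],0,255],
    [[0,0,0],0,255]
  ]
}}

```text
clock: 11.88
tcp_pos: [0.5007, 0.0809, 0.0597]
orientation: [0.008, 0.841, 0.542, 0.008]
wrist_force: [1.7, -2.2, 6.2]
finger_gap: 0.0202
```

```bash
python3 st.py; python3 look.py o;python3 - <<'E'
from h import *
a=load("o_scene.npz");cut(a,165,130,75,90,8,"pics/o1.png")
E
```

```text
11.88 [0.5007 0.0809 0.0597] F [ 1.7 -2.2  6.2] Fx_blk 2.4 Fy_blk -1.3 M [-0.42 -0.35 -0.02] 0.0202
rel S blk -10.4 1.1
11.975 [0.5007 0.0809 0.0597] [ 3.15 -1.35  6.86] [-0.38  -0.351  0.015] 0.020466213360149674
```

View pics/o1.png

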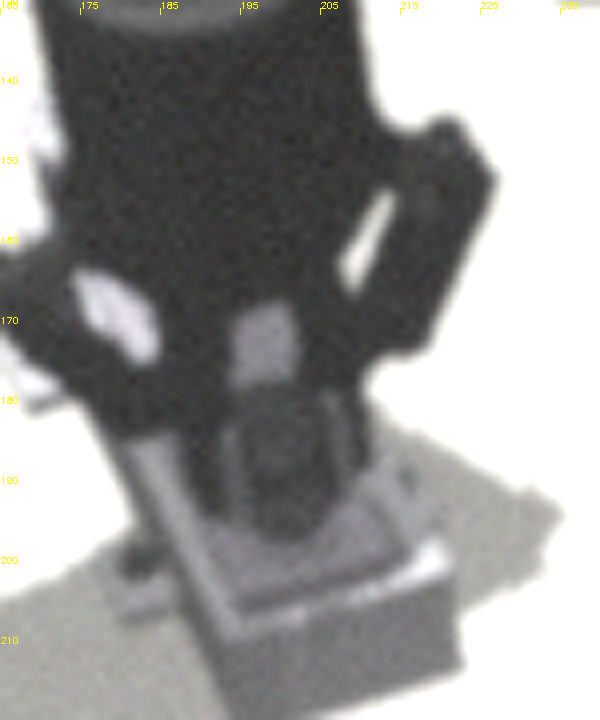

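The drift's collar is down on the strap (scene about (200,196)), with contact at the expected height. I'll draw it out straight up.

Request:
{"name": "step_arm", "arguments": {
  "series": [
    [[0.02,-0.01,0.2],0,255],
    [[0.02,-0.01,0.6],0,255],
    [[0.02,-0.01,1.2],0,255],
    [[0.02,-0.01,1.8],0,255],
    [[0.02,-0.01,2.4],0,255]
  ]
}}

```text
clock: 12.6
tcp_pos: [0.4988, 0.0811, 0.083]
orientation: [0.007, 0.841, 0.542, 0.006]
wrist_force: [0.3, 0.8, -1.0]
finger_gap: 0.0208
```

```bash
python3 st.py
```

```text
12.6 [0.4988 0.0811 0.083 ] F [ 0.3  0.8 -1. ] Fx_blk -0.1 Fy_blk 0.9 M [ 0.02  0.04 -0.04] 0.0208
rel S blk -12.3 0.5
```

Request:
{"name": "step_arm", "arguments": {
  "series": [
    [[0,0,1.5],0,255],
    [[0,0,4],0,255],
    [[0,-1,7],0,255],
    [[0,-5,8],0.1,255],
    [[0,-10,8],0.25,255]
  ]
}}

```text
clock: 13.22
tcp_pos: [0.4981, -0.0186, 0.1638]
orientation: [0.005, 0.764, 0.645, 0.007]
wrist_force: [0.8, 0.2, -1.9]
finger_gap: 0.0206
```

```bash
python3 st.py; python3 look.py p;python3 - <<'E'
from h import *
a=load("p_scene.npz");cut(a,155,130,100,90,7,"pics/p1.png")
a=load("p_top.npz");cut(a,95,185,115,80,6,"pics/p2.png");cut(a,172,226,32,28,22,"pics/p3.png")
E
```

```text
13.22 [ 0.4981 -0.0186  0.1638] F [ 0.8  0.2 -1.9] Fx_blk 0.6 Fy_blk 0.6 M [ 0.   -0.04 -0.01] 0.0206
rel S blk 28.5 -90.6
13.325 [ 0.4978 -0.022   0.1629] [ 0.8   0.4  -1.68] [ 0.032 -0.019 -0.02 ] 0.02052745470621378
```

View pics/p1.png

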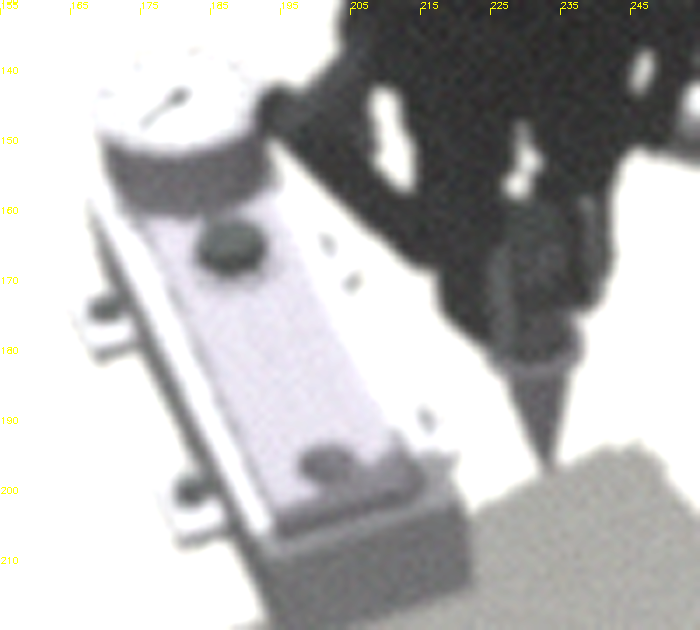

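View pics/p2.png

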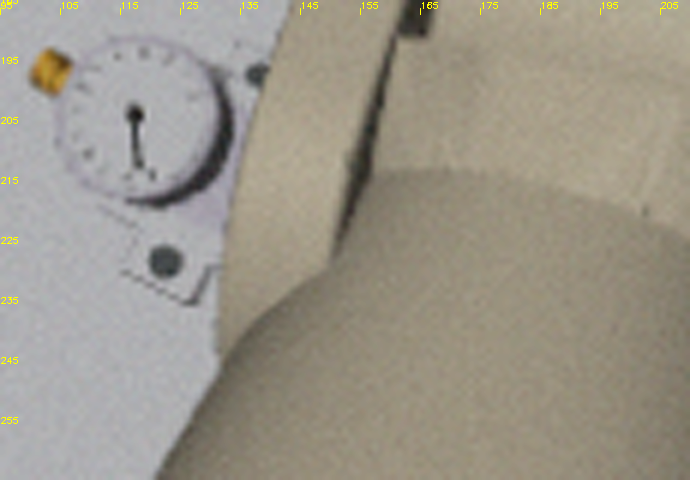

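Request:
{"name": "step_arm", "arguments": {
  "series": [
    [[-0.2,-5,0],0.12,255],
    [[-0.4,-10,0],0.26,255],
    [[-0.6,-15,0],0.43,255],
    [[-0.74,-18.6,-1],0.43,255],
    [[-0.74,-18.6,-2.8],0.43,255]
  ]
}}

```text
clock: 13.95
tcp_pos: [0.49, -0.2096, 0.1345]
orientation: [0.004, 0.614, 0.789, 0.007]
wrist_force: [0.1, 0.0, -1.4]
finger_gap: 0.0205
```

Request:
{"name": "step_arm", "arguments": {
  "series": [
    [[0,0,0],0,255],
    [[0,0,0],0,255]
  ]
}}

```text
clock: 14.2
tcp_pos: [0.4897, -0.2087, 0.1346]
orientation: [0.003, 0.614, 0.789, 0.007]
wrist_force: [-0.4, 0.4, -2.2]
finger_gap: 0.0206
```

```bash
python3 st.py; python3 look.py q;python3 - <<'E'
from h import *
a=load("q_scene.npz");cut(a,265,195,100,100,7,"pics/q1.png")
for z in (.0795,): print(z,proj(a,[[.4904,-.2078,z]]))
E
```

```text
14.2 [ 0.4897 -0.2087  0.1346] F [-0.4  0.4 -2.2] Fx_blk -0.5 Fy_blk 0.2 M [ 0.03  0.01 -0.  ] 0.0206
rel S blk 99.7 -267.0
14.3 [ 0.4903 -0.209   0.1352] [-0.5   0.39 -1.6 ] [-0.061  0.014 -0.024] 0.020325810769310046
0.0795 [[307.39144521 256.74295383]]
```

View pics/q1.png

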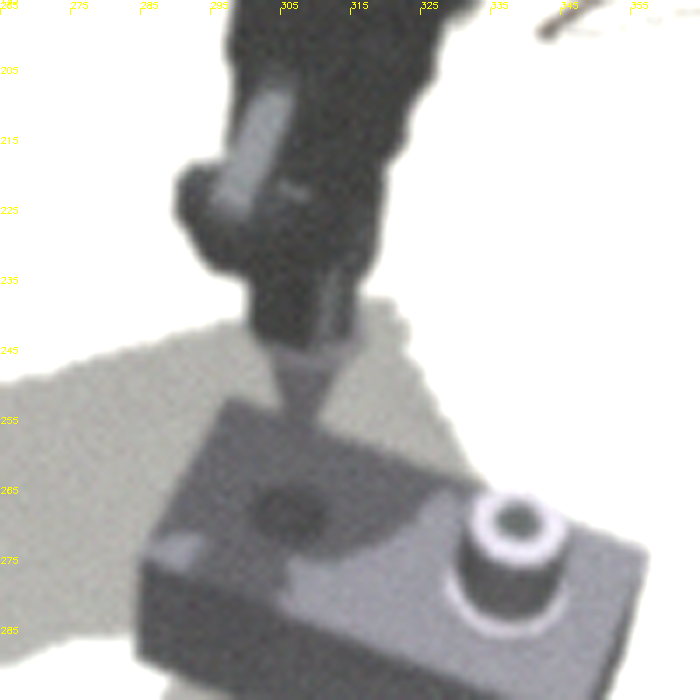

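Request:
{"name": "step_arm", "arguments": {
  "series": [
    [[0,0.08,-1.5],0,255],
    [[0,0.08,-3],0,255],
    [[0,0.08,-4.2],0,255],
    [[0,0.08,-5],0,255],
    [[0,0.08,-5],0,255]
  ]
}}

```text
clock: 14.92
tcp_pos: [0.4898, -0.2079, 0.0842]
orientation: [0.003, 0.614, 0.789, 0.007]
wrist_force: [-1.0, 0.1, -1.6]
finger_gap: 0.0205
```

```bash
python3 st.py
```

```text
14.93 [ 0.4898 -0.2079  0.0842] F [-1.   0.1 -1.6] Fx_blk -0.9 Fy_blk -0.3 M [ 0.01  0.06 -0.01] 0.0205
rel S blk 99.4 -266.2
```

Request:
{"name": "step_arm", "arguments": {
  "series": [
    [[0,0,-0.6],0,255],
    [[0,0,-1.2],0,255],
    [[0,0,-1.7],0,255],
    [[0,0,-2.1],0,255],
    [[0,0,-2.3],0,255]
  ]
}}

```text
clock: 15.55
tcp_pos: [0.4897, -0.2078, 0.0609]
orientation: [0.003, 0.614, 0.789, 0.007]
wrist_force: [-0.2, -0.2, -0.5]
finger_gap: 0.0204
```

```bash
python3 st.py
```

```text
15.55 [ 0.4897 -0.2078  0.0609] F [-0.2 -0.2 -0.5] Fx_blk -0.1 Fy_blk -0.3 M [ 0.04  0.   -0.02] 0.0204
rel S blk 99.3 -266.2
```

Nearly seated, so I'll lower 1 mm and release. Opening only to about 50 mm keeps the fingers clear of the bolt.

Request:
{"name": "step_arm", "arguments": {
  "series": [
    [[0,0,-0.1],0,255],
    [[0,0,-0.1],0,150],
    [[0,0,-0.1],0,100],
    [[0,0,-0.1],0,100]
  ]
}}

```text
clock: 16.05
tcp_pos: [0.4898, -0.2079, 0.0602]
orientation: [0.003, 0.614, 0.789, 0.007]
wrist_force: [-0.8, -0.1, 0.1]
finger_gap: 0.0519
```

Request:
{"name": "step_arm", "arguments": {
  "series": [
    [[0,0,1.5],0,100],
    [[0,0,4],0,100],
    [[0,0,7],0,100],
    [[0.7,-3,7],0,100],
    [[1.45,-5.8,7],0,100]
  ]
}}

```text
clock: 16.68
tcp_pos: [0.5053, -0.2669, 0.1324]
orientation: [0.005, 0.614, 0.789, 0.007]
wrist_force: [0.6, -0.5, 0.4]
finger_gap: 0.0517
```

```bash
python3 st.py; python3 look.py r;python3 - <<'E'
from h import *
a=load("r_scene.npz");cut(a,265,215,100,100,7,"pics/r1.png")
E
```

```text
16.68 [ 0.5053 -0.2669  0.1324] F [ 0.6 -0.5  0.4] Fx_blk 0.8 Fy_blk -0.2 M [ 0.04  0.02 -0.04] 0.0517
rel S blk 138.0 -313.5
16.775 [ 0.5057 -0.2689  0.1317] [-0.11  0.31 -0.74] [ 0.049  0.032 -0.039] 0.05207730968964571
```

View pics/r1.png

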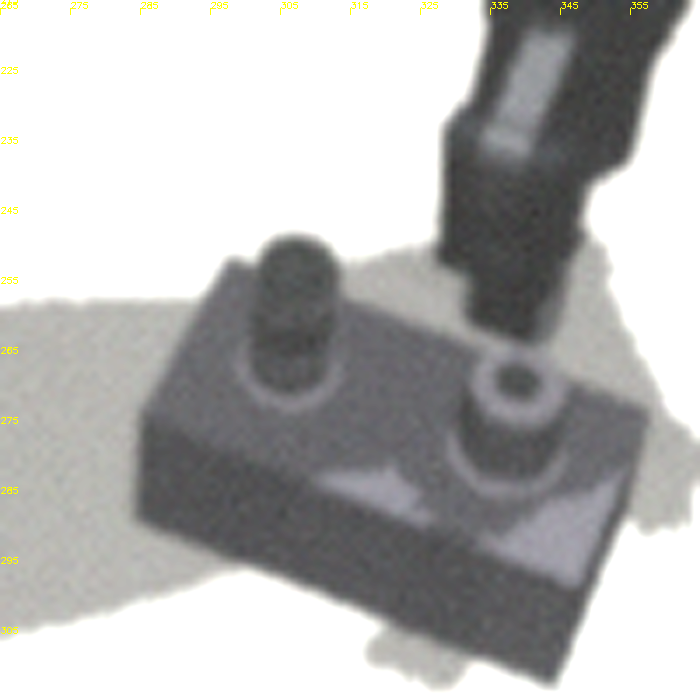

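The drift stands upright in its hole at about (306,262), and the gripper is over the bolt at about (338,270).

Request:
{"name": "step_arm", "arguments": {
  "series": [
    [[-0.09,0.2,-2.5],0,100],
    [[-0.09,0.2,-5],0,100],
    [[-0.09,0.2,-7],0,100],
    [[-0.09,0.2,-7.65],0,100],
    [[-0.09,0.2,-7.65],0,100]
  ]
}}

```text
clock: 17.4
tcp_pos: [0.5047, -0.2665, 0.0555]
orientation: [0.005, 0.615, 0.789, 0.007]
wrist_force: [-0.2, -0.3, -0.3]
finger_gap: 0.0514
```

Request:
{"name": "step_arm", "arguments": {
  "series": [
    [[0,0,0],0,180],
    [[0,0,0],0,255],
    [[0,0,0],0,255],
    [[0,0,0],0,255]
  ],
  "newtons": 60
}}

```text
clock: 17.9
tcp_pos: [0.5054, -0.2669, 0.0569]
orientation: [0.006, 0.615, 0.789, 0.007]
wrist_force: [-0.5, 0.3, 6.9]
finger_gap: 0.0229
```

```bash
python3 st.py
```

```text
17.9 [ 0.5054 -0.2669  0.0569] F [-0.5  0.3  6.9] Fx_blk -0.6 Fy_blk 0.1 M [0.25 0.26 0.02] 0.0229
rel S blk 138.2 -313.5
```

Request:
{"name": "step_arm", "arguments": {
  "series": [
    [[0,0,1],0,255],
    [[0,0,4],0,255],
    [[0,1,8],0,255],
    [[0,5,9],-0.1,255],
    [[0,10,9],-0.25,255]
  ]
}}

```text
clock: 18.52
tcp_pos: [0.5065, -0.1673, 0.1489]
orientation: [0.009, 0.711, 0.703, 0.007]
wrist_force: [0.6, 0.4, -1.7]
finger_gap: 0.0228
```

```bash
python3 st.py; python3 look.py u;python3 - <<'E'
from h import *
a=load("p_scene.npz");print(plane(a,[[201.3,195.9]],.048)+[.0032,.0017,0])
a=load("u_scene.npz");cut(a,165,110,150,130,5,"pics/u1.png")
E
```

```text
18.52 [ 0.5065 -0.1673  0.1489] F [ 0.6  0.4 -1.7] Fx_blk 0.4 Fy_blk 0.6 M [ 0.08 -0.    0.03] 0.0228
rel S blk 97.8 -222.3
18.625 [ 0.5045 -0.1628  0.1476] [-0.57  0.34 -1.42] [ 0.015 -0.004  0.046] 0.02298881081230906
[[0.50272242 0.0813405  0.048     ]]
```

View pics/u1.png

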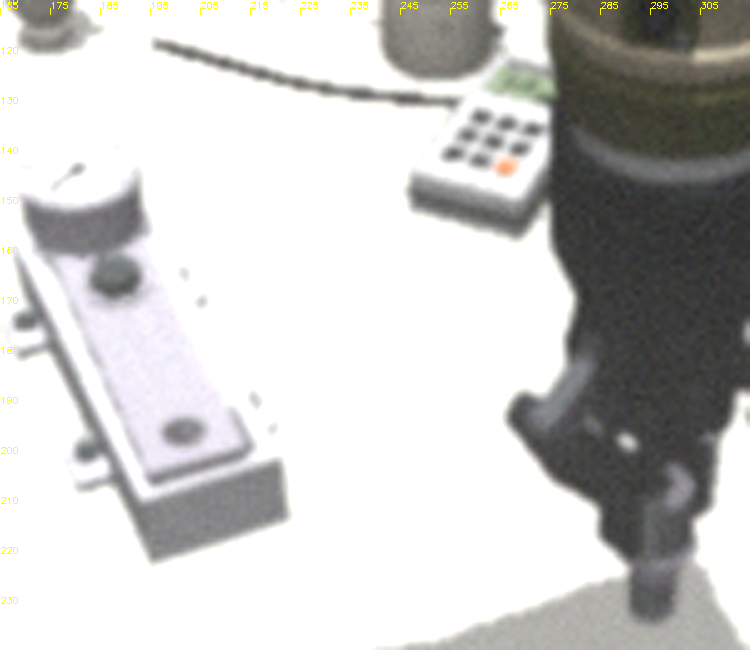

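Request:
{"name": "step_arm", "arguments": {
  "series": [
    [[-0.1,5.5,0.5],-0.1,255],
    [[-0.2,11.5,0.5],-0.22,255],
    [[-0.25,17.5,0.5],-0.35,255],
    [[-0.3,22.5,0],-0.42,255],
    [[-0.35,24.4,-1.5],-0.42,255]
  ]
}}

```text
clock: 19.25
tcp_pos: [0.5017, 0.0834, 0.1336]
orientation: [0.008, 0.838, 0.545, 0.006]
wrist_force: [0.9, -1.0, -1.1]
finger_gap: 0.0231
```

Request:
{"name": "step_arm", "arguments": {
  "series": [
    [[0,0,0],0,255],
    [[0,0,0],0,255]
  ]
}}

```text
clock: 19.5
tcp_pos: [0.5022, 0.0828, 0.1342]
orientation: [0.008, 0.838, 0.545, 0.006]
wrist_force: [0.6, 0.6, -2.2]
finger_gap: 0.0229
```

```bash
python3 st.py
```

```text
19.5 [0.5022 0.0828 0.1342] F [ 0.6  0.6 -2.2] Fx_blk 0.2 Fy_blk 0.8 M [-0.04  0.   -0.05] 0.0229
rel S blk -9.8 3.4
```

Correct to (0.501, 0.081), then hover with the bolt's end at about z 0.058 and look.

Request:
{"name": "step_arm", "arguments": {
  "series": [
    [[-0.12,-0.18,-1.5],0,255],
    [[-0.12,-0.18,-3.0],0,255],
    [[-0.12,-0.18,-3.0],0,255],
    [[-0.12,-0.18,-3.0],0,255]
  ]
}}

```text
clock: 20.0
tcp_pos: [0.5009, 0.0807, 0.1039]
orientation: [0.008, 0.838, 0.545, 0.006]
wrist_force: [0.3, -0.5, -1.2]
finger_gap: 0.023
```

```bash
python3 st.py; python3 look.py v;python3 - <<'E'
from h import *
a=load("v_scene.npz");cut(a,165,130,75,90,8,"pics/v1.png")
E
```

```text
20.0 [0.5009 0.0807 0.1039] F [ 0.3 -0.5 -1.2] Fx_blk 0.5 Fy_blk -0.3 M [0.06 0.01 0.02] 0.023
rel S blk -10.1 1.0
20.1 [0.5014 0.0809 0.1045] [-0.17 -0.73 -1.42] [-0.016 -0.051 -0.015] 0.02346403880018419
```

View pics/v1.png

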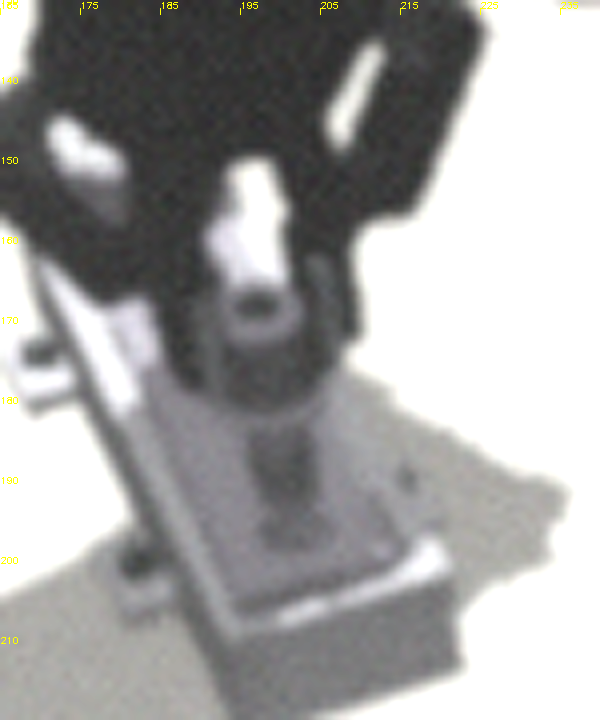

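```bash
python3 - <<'E'
from h import *
a=load("v_scene.npz")
for z in (.1256,.1,.0595,.048): print(z,proj(a,[[.5014,.0809,z]]))
print("hole by force",proj(a,[[.5007,.0809,.048]]), plane(a,[[201.2,195.9]],.048))
print("top meas",165+258/8-.44,130+303/8-.44,"bottom",165+286/8-.44,130+500/8-.44)
# shank edges by intensity
g=cv2.cvtColor(a["frame"],cv2.COLOR_RGB2GRAY)
for v in range(183,201): print(v,g[v,190:212])
b=cv2.cvtColor(load("u_scene.npz")["frame"],cv2.COLOR_RGB2GRAY)
for v in range(190,202): print(v,b[v,190:212])
E
```

```text
0.1256 [[197.40882315 167.35262382]]
0.1 [[198.82670553 176.91403139]]
0.0595 [[200.95018331 191.26977662]]
0.048 [[201.52813437 195.1845779 ]]
hole by force [[201.29101188 195.35466282]] [[0.49938426 0.07980423 0.048     ]]
top meas 196.81 167.435 bottom 200.31 192.06
183 [ 88  85  87  81  79  78  71  72  70  75  68  67  64  72  84  90  95 101
 103 105 104 103]
184 [ 90  88  88  86  81  74  65  61  64  66  63  63  58  64  81  89  92 100
 105 106 105 104]
185 [ 89  90  89  89  84  79  61  62  61  61  62  59  57  64  73  87  90  94
  99 103 106 107]
186 [ 88  92  86  86  82  76  64  57  60  63  61  58  53  57  71  84  91  93
  96 100 103 105]
187 [ 88  90  89  88  87  77  63  57  59  58  57  53  49  58  72  86  90  92
  95 100 103 105]
188 [ 90  87  89  86  89  80  65  53  56  59  56  55  53  57  69  84  91  90
  95 100 101 102]
189 [ 85  89  88  86  87  85  72  57  54  53  55  51  52  58  69  84  90  91
  91  98  96 105]
190 [ 88  89  88  90  89  86  74  62  54  53  54  58  50  58  66  84  91  89
  91  93 100 100]
191 [84 88 86 86 87 85 83 69 58 57 54 55 54 61 67 82 90 91 90 88 92 92
[... 1112 characters left out ...]
9 109 125 141 152
 153 151 146 135]
195 [135 143 151 150 147 150 142 127  97  85  82  86  91  88  90 109 132 149
 151 150 150 141]
196 [132 139 145 150 149 150 140 115  87  79  79  85  88  88  93 109 132 149
 149 150 148 147]
197 [141 130 142 149 150 148 146 124  96  85  80  79  85  92 104 122 139 150
 151 150 149 149]
198 [151 128 134 148 148 151 146 136 115 102  94  93  96 107 117 135 149 149
 152 147 147 150]
199 [163 136 128 142 147 148 148 145 141 131 125 127 126 132 139 144 150 150
 149 146 139 132]
200 [172 151 127 135 148 149 149 147 149 147 146 142 142 146 144 140 139 136
 126 121 114 101]
201 [171 161 138 136 148 148 149 149 146 148 146 145 142 137 133 124 116 107
  98  91  86  86]
```

Bias-corrected image and force estimates of the hole agree to about 0.5 mm, so I'll go in gently.

Request:
{"name": "step_arm", "arguments": {
  "series": [
    [[-0.02,0,-0.5],0,255],
    [[-0.02,0,-0.9],0,255],
    [[-0.02,0,-1.2],0,255],
    [[-0.02,0,-1.5],0,255],
    [[-0.02,0,-1.6],0,255]
  ]
}}

```text
clock: 20.72
tcp_pos: [0.5009, 0.0806, 0.0882]
orientation: [0.008, 0.838, 0.545, 0.006]
wrist_force: [-0.2, -1.7, -1.1]
finger_gap: 0.0227
```

```bash
python3 st.py
```

```text
20.73 [0.5009 0.0806 0.0882] F [-0.2 -1.7 -1.1] Fx_blk 0.5 Fy_blk -1.6 M [-0.36  0.09 -0.02] 0.0227
rel S blk -10.1 1.0
```

Request:
{"name": "step_arm", "arguments": {
  "series": [
    [[0,-0.03,-0.2],0,255],
    [[0,-0.04,-0.4],0,255],
    [[0,-0.04,-0.6],0,255],
    [[0,-0.04,-0.7],0,255]
  ]
}}

```text
clock: 21.22
tcp_pos: [0.5006, 0.0803, 0.081]
orientation: [0.008, 0.838, 0.545, 0.006]
wrist_force: [-1.6, 0.7, -0.3]
finger_gap: 0.0225
```

```bash
python3 st.py
```

```text
21.23 [0.5006 0.0803 0.081 ] F [-1.6  0.7 -0.3] Fx_blk -1.7 Fy_blk -0.0 M [-0.13  0.35 -0.01] 0.0225
rel S blk -10.2 0.5
```

The bolt is 4 mm into the insert with low force. I'll continue.

Request:
{"name": "step_arm", "arguments": {
  "series": [
    [[-0.02,0,-0.3],0,255],
    [[-0.02,0,-0.6],0,255],
    [[-0.02,0,-0.9],0,255],
    [[-0.02,0,-1.1],0,255],
    [[-0.02,0,-1.2],0,255]
  ]
}}

```text
clock: 21.85
tcp_pos: [0.5006, 0.0802, 0.069]
orientation: [0.008, 0.838, 0.545, 0.006]
wrist_force: [-0.6, -2.1, 2.0]
finger_gap: 0.0228
```

```bash
python3 st.py
```

```text
21.85 [0.5006 0.0802 0.069 ] F [-0.6 -2.1  2. ] Fx_blk 0.3 Fy_blk -2.1 M [-0.32  0.25 -0.01] 0.0228
rel S blk -10.2 0.4
```

Home is TCP z of about 0.0565, with 12.5 mm to go.

Request:
{"name": "step_arm", "arguments": {
  "series": [
    [[0,-0.02,-0.3],0,255],
    [[0,-0.03,-0.6],0,255],
    [[0,-0.03,-0.9],0,255],
    [[0,-0.03,-1.0],0,255],
    [[0,-0.03,-1.0],0,255]
  ]
}}

```text
clock: 22.48
tcp_pos: [0.5006, 0.08, 0.0588]
orientation: [0.008, 0.838, 0.545, 0.006]
wrist_force: [0.3, -0.8, 0.0]
finger_gap: 0.0226
```

```bash
python3 st.py
```

```text
22.48 [0.5006 0.08   0.0588] F [ 0.3 -0.8  0. ] Fx_blk 0.6 Fy_blk -0.6 M [-0.05  0.15 -0.02] 0.0226
rel S blk -10.1 0.2
```

Request:
{"name": "step_arm", "arguments": {
  "series": [
    [[0,0,-0.08],0,255],
    [[0,0,-0.16],0,255],
    [[0,0,-0.22],0,255],
    [[0,0,-0.22],0,255]
  ]
}}

```text
clock: 22.98
tcp_pos: [0.5007, 0.08, 0.0569]
orientation: [0.008, 0.838, 0.545, 0.006]
wrist_force: [-1.1, -0.3, 5.8]
finger_gap: 0.0231
```

```bash
python3 st.py
```

```text
22.98 [0.5007 0.08   0.0569] F [-1.1 -0.3  5.8] Fx_blk -0.9 Fy_blk -0.7 M [-0.01  0.53  0.03] 0.0231
rel S blk -10.0 0.2
```

Request:
{"name": "step_arm", "arguments": {
  "series": [
    [[0,0,-0.06],0,255],
    [[0,0,-0.06],0,255],
    [[0,0,0],0,255]
  ]
}}

```text
clock: 23.35
tcp_pos: [0.5006, 0.0799, 0.057]
orientation: [0.008, 0.838, 0.545, 0.006]
wrist_force: [-0.0, -0.8, -0.5]
finger_gap: 0.0233
```

Request:
{"name": "step_arm", "arguments": {
  "series": [
    [[0,0,0],0,180],
    [[0,0,0],0,100],
    [[0,0,0],0,100],
    [[0,0,0],0,100]
  ]
}}

```text
clock: 23.85
tcp_pos: [0.5006, 0.08, 0.0569]
orientation: [0.008, 0.838, 0.545, 0.006]
wrist_force: [-0.1, -0.7, -0.7]
finger_gap: 0.0519
```

Request:
{"name": "step_arm", "arguments": {
  "series": [
    [[0,0,1],0,100],
    [[0,0,4],0,100],
    [[0,0,9],0,100],
    [[0,-6,14],0,100],
    [[-3,-12,16],0,100]
  ]
}}

```text
clock: 24.48
tcp_pos: [0.4803, -0.0229, 0.2126]
orientation: [0.01, 0.838, 0.546, 0.008]
wrist_force: [1.3, -2.3, 0.1]
finger_gap: 0.0518
```

```bash
python3 st.py
```

```text
24.48 [ 0.4803 -0.0229  0.2126] F [ 1.3 -2.3  0.1] Fx_blk 2.1 Fy_blk -1.5 M [-0.03 -0.   -0.06] 0.0518
rel S blk 14.1 -101.8
```

Request:
{"name": "step_arm", "arguments": {
  "series": [
    [[-3,5,2],0,100],
    [[-6,10,3],0,100],
    [[-9,15,3],0,100],
    [[-11,20,3],0,100],
    [[-12,25,3],0,100]
  ]
}}

```text
clock: 25.1
tcp_pos: [0.3592, 0.2285, 0.2438]
orientation: [0.011, 0.838, 0.546, 0.009]
wrist_force: [1.2, -0.5, 0.5]
finger_gap: 0.0518
```

Request:
{"name": "step_arm", "arguments": {
  "series": [
    [[-2,6,0],0,100],
    [[-4,12,0],0,100],
    [[-6,18,0],0,100],
    [[-8,23,0],0,100]
  ]
}}

```text
clock: 25.6
tcp_pos: [0.2782, 0.4606, 0.2448]
orientation: [0.011, 0.838, 0.546, 0.01]
wrist_force: [0.9, 0.9, -0.1]
finger_gap: 0.0524
```

```bash
python3 st.py; python3 look.py z;python3 - <<'E'
from h import *
a=load("z_scene.npz");cut(a,160,130,80,90,5,"pics/z1.png");cut(a,275,240,90,75,5,"pics/z2.png")
b=load("z_top.npz");cut(b,120,195,100,75,4,"pics/z3.png");cut(b,295,215,80,60,4,"pics/z4.png")
I=[cv2.imread(f"pics/z{i}.png") for i in (1,2,3,4)]
c=np.zeros((600,800,3),np.uint8)
def put(i,x,y):
    h,w=i.shape[:2];h=min(h,600-y);w=min(w,800-x);c[y:y+h,x:x+w]=i[:h,:w]
put(I[0],0,0);put(I[2],405,0);put(I[1],405,305);put(I[3][:150],0,450)
cv2.imwrite("pics/z.png",c)
E
```

```text
25.6 [0.2782 0.4606 0.2448] F [ 0.9  0.9 -0.1] Fx_blk 0.4 Fy_blk 1.1 M [ 0.02 -0.07  0.02] 0.0524
rel S blk -370.3 254.4
25.7 [0.2769 0.4629 0.244 ] [-0.02 -0.97 -0.16] [ 0.013 -0.001 -0.079] 0.05191385333620961
```

View pics/z.png

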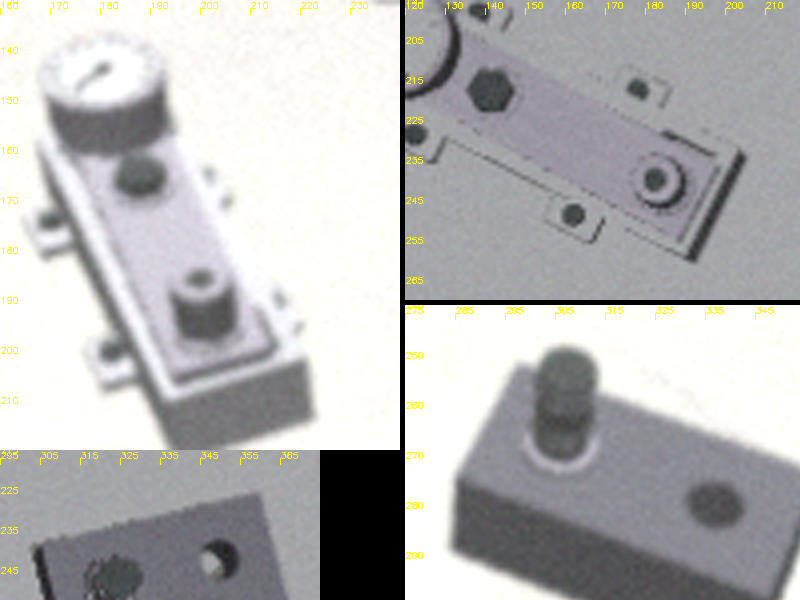

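```bash
python3 - <<'E'
from h import *
t=load("z_top.npz"); s=load("z_scene.npz")
c1,d1=ray(t,[[182.2,239.7]]);c2,d2=ray(s,[[199.9,185.6]])
x=np.linalg.lstsq(np.c_[d1[0],-d2[0]],c2-c1,rcond=None)[0];print(c1+d1[0]*x[0],c2+d2[0]*x[1])
from workcell import env
env.hand_in()
E
```

```text
[0.49958744 0.07888285 0.07826592] [0.4993886  0.07904029 0.07826742]
the job is handed in; nothing more can be done
```

I worked the drift down through both holes until its collar was on the strap, drew it out, and put it back upright in its stand hole. I then pushed the thumb bolt in and moved the arm clear. The job was handed in at about 26 s of the 72 s allowed.

**Last checks:**
- **Bolt:** the bolt stands in the strap hole. Its head top triangulates to z = 78.3 mm, against 78 mm for a flush flange. The seating forces read under 10 N.
- **Drift:** it stands upright with its collar on the stand in the scene view.
- **Arm:** in the last state the arm was well away, with the gripper empty.

**What went over or was off:**
- **Force:** as the drift's collar landed, the wrist force briefly read about 21 N. That is above the 15 N asked for, but below the 40 N limit. I relaxed it to about 6 N straight away.
- **Tool tilt:** the tool picked up a tilt of about 0.02 rad while levering and kept it to the end.
- **Camera agreement:** the two cameras disagreed with the robot by 2–3 mm. I corrected the aim using the seen tip and the measured contact forces.

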